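# Weigh out a chocked row of steel bar on the spring scale

### The arm

A 6-joint arm with a two-finger parallel gripper is mounted at the origin on a cart in front of the work surface, level with it; the furniture and walls round the work are solid. World frame = base frame: x ahead of the robot, y to its left, z up, the work surface at z = 0. Lengths are in m, angles in rad, forces in N, time in s.
With the tool pointing down it reaches from about 0.35 to 0.975 m from the base axis. Payload 4.9 kg.
Tool frame: the origin (TCP) lies between the finger pads; the fingertips stand env.nose_length ahead of it and the grasp point (between the pads) lies 5 mm behind it (env.nose_length is the distance from the TCP to the fingertips, in m); x points along the fingers, z is the direction in which the jaws open and shut, and the axes are right-handed (so a half turn about x gives the same grasp; the last joint's range is limited). The gripper opens to 85 mm and grips with 20 to 120 N. Pads are 22 mm wide; open, the fingers measure 114 mm over their backs; the gripper's body (76 mm by 85 mm) begins 54 mm behind the grasp point. The pads swing forward as they close: fully open they stand 13 mm farther back than shut.
Start: joints at [1.095, 0.053, 1.613, -0, 1.476, -0.119], TCP at [0.218, 0.586, 0.245] pointing down, gripper open.
Joint ranges: [-3.01, 3.01], [-1.01, 2.22], [0.06, 2.58], [-1.02, 4.17], [0.09, 2.62], [-3.14, 3.14]. Speed limits (rad/s): [2.57, 2.57, 3.14, 3.14, 3.14, 3.14].

### API

Orientations are given as a 3x3 rotation matrix whose columns are the frame's x, y, z axes.
In Python, from workcell import env, move_gripper, kin, monitor, optics, job gives the robot as it stands. Calls block until the motion is done:
- env.goto(position, orientation): joint-space move of the TCP to a pose.
- env.line_to(position, orientation=None, feed=0.15, max_force=None): straight line of the TCP; orientation=None keeps the orientation; feed is the mean speed in m/s. With max_force (N) it stops when the force on the tool has changed by that much, and returns True; else False.
- env.move_j(angles): joint-space move.
- move_gripper(opening, f_grip=None): opening from 0.0 (shut) to 1.0 (fully open); f_grip is the grip in N (None keeps the last); returns when the fingers have stopped.
- env.hold(seconds).
- kin.ik(position, orientation): joint angles nearest the present ones, or None.
- monitor.get_obs(): the state.
- optics.snapshot(name): name is "scene" or "top" or "wrist"; returns the picture (420x560x3 uint8, blue, green, red); there is no depth.
- optics.camera_info(name): a dict with "fx", "fy", "cx", "cy" (pixels), "rvec" (rotation vector, rad) and "tvec" (3), from world to camera coordinates, as OpenCV has them; the wrist camera has in their place "mount" (4x4, takes a point from camera to tool coordinates, whose origin is the TCP and whose axes are the tool frame's). Camera axes: x right, y down, z forward; pixel columns grow to the right and rows downward; lengths in m; the calibration is good to about 2 mm. A picture is of the moment at which its call begins: read the wrist's pose just before it. camera_info takes no time and is no camera call.
A pose or a line that the arm cannot do raises env.MotionError and nothing moves.
- job.sign_off(): hands the job in, once; it reports no verdict.
Trained networks look in the newest picture that a camera, given by its name, has taken for a name from the list of things; names that differ only in an ending like _2 or _b are one class to them, and where a whole thing is asked for, a point or a joint stands for the part that bears it (a point fixed in the world has none). Each returns a list of dicts, best first, with "confidence" (0 to 1); they miss things now and then, are a little off and sometimes report something else, mostly with a low value. They report only what shows in the picture. A call takes as long as a camera call.
- optics.masks_of(camera, target): "mask" (420x560 bool, what is visible of it) and "point" ([column, row] as shares, 0 to 1, of the picture: columns of its width, rows of its height, amid what is visible of it).
- optics.pinpoint(camera, target): "point" ([column, row] as shares, 0 to 1, of the picture: columns of its width, rows of its height: a listed point, or the origin of a listed thing).
The state is a dict: "clock": time; "joint_pos": joint angles; "joint_velocities": joint speeds; "effort": joint torques, N m; "ee_pos": TCP position; "tool_rot": TCP orientation; "force": force on the tool from outside, world axes, zero at the start; "moment": the same for the moment, N m; "finger_gap": opening from 0.0 (shut) to 1.0 (fully open).
Only numpy, scipy, OpenCV 4.12 (cv2) and the standard library are available. Lean on these libraries where they do the work, as an engineer would, in place of code of your own. Each camera call takes 0.05 s, during which the arm holds its last target.

### The job

Weigh out steel round bar on the spring scale: first take the steel cube off the pan and stand it on the bench, then lay bars on their sides in one close row across the pan, with one pine block lying flat against each end of the row so that no bar can roll. Use as many bars as it takes for the pointer to come to rest between the two brass rings with both blocks on the pan, and leave the other bars lying on the board. Handle the pan gently and never press it down to its stop.

Things in the scene. Friction and masses are not known exactly. Their poses are not given: they have to be found in the camera images.
- pan_top (a point): centre of the upper face of the spring scale's pan, a flat grey plate 190 mm long (this frame's x) and 130 mm wide (y); z up. Lips 8 mm high at its short ends (182 mm clear between) and 6 mm high along its long sides (124 mm clear). Unloaded, this face is 78 mm above the bench. A slender post stands 120 mm from the centre on the +x side (top 112 mm above the bench).
- scale_pan (a joint): how far the pan has sunk straight down on its spring from the unloaded height, in m (0 to 0.060, where it meets its stop). The spring gives about 4.3 mm per newton; the pan's own weight, which differs from day to day, already takes up 4 to 11 mm of this. The pointer stands exactly between the two rings from 0.033 to 0.044.
- ring_upper (a point): centre of the upper brass ring (20 mm across) on the index post beside the pan's +x end, fixed to the scale; a small dark pointer blade, carried on a short stalk 30 mm above the pan's upper face, sticks out of the pan's end towards the post and is level with this ring when the pan has sunk 33 mm
- ring_lower (a point): centre of the lower brass ring on the index post, 11 mm below the upper one (pan sunk 44 mm)
- cube_center (a point): centre of the grey steel cube, 36 mm a side, 0.36 kg, left standing on the pan; z up. Clear bench to stand it on lies between the pan and the robot, round x 0.39, y 0.36, z 0
- cube: the same cube, origin at the centre of its underside
- chock_1_center (a point): centre of a plain pine block 30 x 55 x 22 mm (x, y, z), 0.03 kg, lying flat on the stock board; one of the two chocks
- chock_1: the same block, origin at the centre of its underside
- chock_2_center (a point): centre of a plain pine block 30 x 55 x 22 mm (x, y, z), 0.03 kg, lying flat on the stock board; one of the two chocks
- chock_2: the same block, origin at the centre of its underside
- bar_1_center (a point): centre of a bright steel round-bar offcut, 24 mm in diameter and 50 mm long, about 0.19 kg, lying on its side on the stock board; y runs along the bar (x and z turn as it rolls). Four or five such bars are there
- bar_1: the same bar, origin on its surface midway along
- bar_2_center (a point): centre of a bright steel round-bar offcut, 24 mm in diameter and 50 mm long, about 0.19 kg, lying on its side on the stock board; y runs along the bar (x and z turn as it rolls). Four or five such bars are there
- bar_2: the same bar, origin on its surface midway along
- bar_3_center (a point): centre of a bright steel round-bar offcut, 24 mm in diameter and 50 mm long, about 0.19 kg, lying on its side on the stock board; y runs along the bar (x and z turn as it rolls). Four or five such bars are there
- bar_3: the same bar, origin on its surface midway along
- bar_4_center (a point): centre of a bright steel round-bar offcut, 24 mm in diameter and 50 mm long, about 0.19 kg, lying on its side on the stock board; y runs along the bar (x and z turn as it rolls). Four or five such bars are there
- bar_4: the same bar, origin on its surface midway along
- bar_5_center (a point): centre of a bright steel round-bar offcut, 24 mm in diameter and 50 mm long, about 0.19 kg, lying on its side on the stock board; y runs along the bar (x and z turn as it rolls). Four or five such bars are there
- bar_5: the same bar, origin on its surface midway along
- board_top (a point): centre of the upper face of the stock board, a dark wooden board 185 x 190 mm (x, y) fixed to the bench's front edge, its face 52 mm above the bench, with a bead 3 mm high and 5 mm wide round its rim; the bars and blocks lie on it at the start
- pot_center (a point): bystander: centre of a small yellow lidded pot, 30 mm across, 36 mm high, standing among the bars on the stock board

How it is judged:
On the way:
1. the steel cube is off the pan and stands on the bench, before any bar is on the pan (horizontal distance between cube_center and pan_top above 0.1 m and height (world z) of cube_center between 0.008 and 0.08 m and angle between cube's own z axis and vertical below 0.2 rad and linear speed of cube below 0.03 m/s and contact force between the fingers and cube below 0.2 N and horizontal distance between each of bar_1_center, bar_2_center, bar_3_center, bar_4_center, bar_5_center and pan_top above 0.112 m), for 0.2 s.
At the end, for the whole second after the job is handed in: Pan at rest, sunk 33 to 44 mm, both blocks flat on it. Every bar is off the pan or in the row: on its side across the pan (blocks too, within 0.2 rad), within 20 mm of its centre line, between the blocks, gaps under 14 mm in all and 7 mm at block 2. Cube on the bench; all at rest (value of joint scale_pan between 0.033 and 0.044 m and velocity of joint scale_pan below 0.01 m/s and horizontal distance between cube_center and pan_top above 0.1 m and height (world z) of cube_center between 0.008 and 0.08 m and angle between cube's own z axis and vertical below 0.2 rad and linear speed of cube below 0.03 m/s and z of chock_1_center in the frame of pan_top between 0.006 and 0.016 m and x of chock_1_center in the frame of pan_top between -0.09 and 0.09 m and y of chock_1_center in the frame of pan_top between -0.02 and 0.02 m and angle between the y axis of each of chock_1_center, chock_2_center and the y axis of pan_top, either way round below 0.2 rad and angle between the z axis of each of chock_1_center, chock_2_center and the z axis of pan_top, either way round below 0.2 rad and linear speed of each of chock_1, chock_2, bar_1, bar_2, bar_3, bar_4, bar_5 below 0.02 m/s and z of chock_2_center in the frame of pan_top between 0.006 and 0.016 m and x of chock_2_center in the frame of pan_top between -0.09 and 0.09 m and y of chock_2_center in the frame of pan_top between -0.02 and 0.02 m and (horizontal distance between bar_1_center and chock_1_center between 0.022 and 0.041 m or horizontal distance between bar_2_center and chock_1_center between 0.022 and 0.041 m or horizontal distance between bar_3_center and chock_1_center between 0.022 and 0.041 m or horizontal distance between bar_4_center and chock_1_center between 0.022 and 0.041 m or horizontal distance between bar_5_center and chock_1_center between 0.022 and 0.041 m) and horizontal distance between any of bar_1_center, bar_2_center, bar_3_center, bar_4_center, bar_5_center and chock_2_center below 0.034 m and (horizontal distance between bar_1_center and pan_top above 0.112 m or (z of bar_1_center in the frame of pan_top between 0.007 and 0.017 m and x of bar_1_center in the frame of pan_top between -0.09 and 0.09 m and y of bar_1_center in the frame of pan_top between -0.02 and 0.02 m)) and (horizontal distance between bar_1_center and pan_top above 0.112 m or angle between the y axis of bar_1_center and the y axis of pan_top, either way round below 0.2 rad) and (horizontal distance between bar_1_center and pan_top above 0.112 m or x of each of bar_1_center, chock_2_center in the frame of chock_1_center below 0 m or x of each of bar_1_center, chock_2_center in the frame of chock_1_center above 0 m) and (horizontal distance between bar_1_center and pan_top above 0.112 m or x of each of bar_1_center, chock_1_center in the frame of chock_2_center below 0 m or x of each of bar_1_center, chock_1_center in the frame of chock_2_center above 0 m) and (horizontal distance between bar_1_center and pan_top above 0.112 m or horizontal distance between bar_1_center and chock_1_center between 0.022 and 0.041 m or horizontal distance between bar_1_center and chock_1_center between 0.046 and 0.065 m or horizontal distance between bar_1_center and chock_1_center between 0.07 and 0.089 m or horizontal distance between bar_1_center and chock_1_center between 0.094 and 0.113 m or horizontal distance between bar_1_center and chock_1_center between 0.118 and 0.137 m) and (horizontal distance between bar_1_center and pan_top above 0.112 m or horizontal distance between bar_1_center and bar_2_center below 0.034 m or horizontal distance between bar_1_center and bar_3_center below 0.034 m or horizontal distance between bar_1_center and bar_4_center below 0.034 m or horizontal distance between bar_1_center and bar_5_center below 0.034 m) and height (world z) of each of bar_1_center, bar_2_center, bar_3_center, bar_4_center, bar_5_center above 0.005 m and (horizontal distance between bar_2_center and pan_top above 0.112 m or (z of bar_2_center in the frame of pan_top between 0.007 and 0.017 m and x of bar_2_center in the frame of pan_top between -0.09 and 0.09 m and y of bar_2_center in the frame of pan_top between -0.02 and 0.02 m)) and (horizontal distance between bar_2_center and pan_top above 0.112 m or angle between the y axis of bar_2_center and the y axis of pan_top, either way round below 0.2 rad) and (horizontal distance between bar_2_center and pan_top above 0.112 m or x of each of bar_2_center, chock_2_center in the frame of chock_1_center below 0 m or x of each of bar_2_center, chock_2_center in the frame of chock_1_center above 0 m) and (horizontal distance between bar_2_center and pan_top above 0.112 m or x of each of bar_2_center, chock_1_center in the frame of chock_2_center below 0 m or x of each of bar_2_center, chock_1_center in the frame of chock_2_center above 0 m) and (horizontal distance between bar_2_center and pan_top above 0.112 m or horizontal distance between bar_2_center and chock_1_center between 0.022 and 0.041 m or horizontal distance between bar_2_center and chock_1_center between 0.046 and 0.065 m or horizontal distance between bar_2_center and chock_1_center between 0.07 and 0.089 m or horizontal distance between bar_2_center and chock_1_center between 0.094 and 0.113 m or horizontal distance between bar_2_center and chock_1_center between 0.118 and 0.137 m) and (horizontal distance between bar_2_center and pan_top above 0.112 m or horizontal distance between bar_2_center and bar_1_center below 0.034 m or horizontal distance between bar_2_center and bar_3_center below 0.034 m or horizontal distance between bar_2_center and bar_4_center below 0.034 m or horizontal distance between bar_2_center and bar_5_center below 0.034 m) and (horizontal distance between bar_3_center and pan_top above 0.112 m or (z of bar_3_center in the frame of pan_top between 0.007 and 0.017 m and x of bar_3_center in the frame of pan_top between -0.09 and 0.09 m and y of bar_3_center in the frame of pan_top between -0.02 and 0.02 m)) and (horizontal distance between bar_3_center and pan_top above 0.112 m or angle between the y axis of bar_3_center and the y axis of pan_top, either way round below 0.2 rad) and (horizontal distance between bar_3_center and pan_top above 0.112 m or x of each of bar_3_center, chock_2_center in the frame of chock_1_center below 0 m or x of each of bar_3_center, chock_2_center in the frame of chock_1_center above 0 m) and (horizontal distance between bar_3_center and pan_top above 0.112 m or x of each of bar_3_center, chock_1_center in the frame of chock_2_center below 0 m or x of each of bar_3_center, chock_1_center in the frame of chock_2_center above 0 m) and (horizontal distance between bar_3_center and pan_top above 0.112 m or horizontal distance between bar_3_center and chock_1_center between 0.022 and 0.041 m or horizontal distance between bar_3_center and chock_1_center between 0.046 and 0.065 m or horizontal distance between bar_3_center and chock_1_center between 0.07 and 0.089 m or horizontal distance between bar_3_center and chock_1_center between 0.094 and 0.113 m or horizontal distance between bar_3_center and chock_1_center between 0.118 and 0.137 m) and (horizontal distance between bar_3_center and pan_top above 0.112 m or horizontal distance between bar_3_center and bar_1_center below 0.034 m or horizontal distance between bar_3_center and bar_2_center below 0.034 m or horizontal distance between bar_3_center and bar_4_center below 0.034 m or horizontal distance between bar_3_center and bar_5_center below 0.034 m) and (horizontal distance between bar_4_center and pan_top above 0.112 m or (z of bar_4_center in the frame of pan_top between 0.007 and 0.017 m and x of bar_4_center in the frame of pan_top between -0.09 and 0.09 m and y of bar_4_center in the frame of pan_top between -0.02 and 0.02 m)) and (horizontal distance between bar_4_center and pan_top above 0.112 m or angle between the y axis of bar_4_center and the y axis of pan_top, either way round below 0.2 rad) and (horizontal distance between bar_4_center and pan_top above 0.112 m or x of each of bar_4_center, chock_2_center in the frame of chock_1_center below 0 m or x of each of bar_4_center, chock_2_center in the frame of chock_1_center above 0 m) and (horizontal distance between bar_4_center and pan_top above 0.112 m or x of each of bar_4_center, chock_1_center in the frame of chock_2_center below 0 m or x of each of bar_4_center, chock_1_center in the frame of chock_2_center above 0 m) and (horizontal distance between bar_4_center and pan_top above 0.112 m or horizontal distance between bar_4_center and chock_1_center between 0.022 and 0.041 m or horizontal distance between bar_4_center and chock_1_center between 0.046 and 0.065 m or horizontal distance between bar_4_center and chock_1_center between 0.07 and 0.089 m or horizontal distance between bar_4_center and chock_1_center between 0.094 and 0.113 m or horizontal distance between bar_4_center and chock_1_center between 0.118 and 0.137 m) and (horizontal distance between bar_4_center and pan_top above 0.112 m or horizontal distance between bar_4_center and bar_1_center below 0.034 m or horizontal distance between bar_4_center and bar_2_center below 0.034 m or horizontal distance between bar_4_center and bar_3_center below 0.034 m or horizontal distance between bar_4_center and bar_5_center below 0.034 m) and (horizontal distance between bar_5_center and pan_top above 0.112 m or (z of bar_5_center in the frame of pan_top between 0.007 and 0.017 m and x of bar_5_center in the frame of pan_top between -0.09 and 0.09 m and y of bar_5_center in the frame of pan_top between -0.02 and 0.02 m)) and (horizontal distance between bar_5_center and pan_top above 0.112 m or angle between the y axis of bar_5_center and the y axis of pan_top, either way round below 0.2 rad) and (horizontal distance between bar_5_center and pan_top above 0.112 m or x of each of bar_5_center, chock_2_center in the frame of chock_1_center below 0 m or x of each of bar_5_center, chock_2_center in the frame of chock_1_center above 0 m) and (horizontal distance between bar_5_center and pan_top above 0.112 m or x of each of bar_5_center, chock_1_center in the frame of chock_2_center below 0 m or x of each of bar_5_center, chock_1_center in the frame of chock_2_center above 0 m) and (horizontal distance between bar_5_center and pan_top above 0.112 m or horizontal distance between bar_5_center and chock_1_center between 0.022 and 0.041 m or horizontal distance between bar_5_center and chock_1_center between 0.046 and 0.065 m or horizontal distance between bar_5_center and chock_1_center between 0.07 and 0.089 m or horizontal distance between bar_5_center and chock_1_center between 0.094 and 0.113 m or horizontal distance between bar_5_center and chock_1_center between 0.118 and 0.137 m) and (horizontal distance between bar_5_center and pan_top above 0.112 m or horizontal distance between bar_5_center and bar_1_center below 0.034 m or horizontal distance between bar_5_center and bar_2_center below 0.034 m or horizontal distance between bar_5_center and bar_3_center below 0.034 m or horizontal distance between bar_5_center and bar_4_center below 0.034 m)); the robot touches nothing.
It fails at once if the pan is pressed down to its stop (value of joint scale_pan above 0.0585 m).
Of bar_1, bar_2, bar_3, bar_4, bar_5 only 4 to 5 are there at a start; the rules pass over those that are not, and their reading is None.
At some moment in a run one of chock_1, chock_2 may be knocked a few centimetres aside while the robot is not near it.
It also fails if it takes over 210 s, if anything falls off the work surface, if the arm or the gripper's body presses on something with over 40 N, if the wrist force passes 120 N, or if a joint passes its speed limit or range.

## Working session

There is one attempt and no reset: what is moved stays moved. The work goes in short steps, each a Python script; the robot and the scene stay as the last script left them, time stands still between calls to the robot, and variables do not carry over. Pictures are saved under pics/ and viewed, and the job is handed in when it is done.

```bash
ls -la; mkdir -p pics; python3 - <<'E'
from workcell import env, move_gripper, kin, monitor, optics, job
import cv2,numpy as np
o=monitor.get_obs();print(o['clock'],o['ee_pos'],o['finger_gap'],env.nose_length)
print(o['tool_rot'])
for n in ['scene','top','wrist']:
    cv2.imwrite(f'pics/{n}0.png',optics.snapshot(n)); print(n,optics.camera_info(n))
E
```

```text
total 12
drwxr-xr-x  3 agent agent 4096 Dec  6 02:37 .
drwxr-xr-x 23 root  root  4096 Dec  6 02:37 ..
drwxr-xr-x  2 agent agent 4096 Dec  6 02:37 pics
0.0 [0.21799215 0.5850936  0.24405518] 0.9995410806582532 0.014
[[-9.87798408e-04 -9.37026827e-01  3.49255995e-01]
 [-1.86455333e-03  3.49257284e-01  9.37025012e-01]
 [-9.99997774e-01  2.74385388e-04 -2.09213228e-03]]
scene {'fx': 492.40769827387595, 'fy': 492.40769827387595, 'cx': 280.60404381386485, 'cy': 220.08977569584678, 'rvec': array([ 2.10616183, -0.71672149,  0.38458603]), 'tvec': array([-0.31583194,  0.3875847 ,  0.53048205])}
top {'fx': 481.177353114595, 'fy': 481.177353114595, 'cx': 269.31444853509663, 'cy': 208.3662407362634, 'rvec': array([ 2.16657919, -2.11280246,  0.2055176 ]), 'tvec': array([0.17550188, 0.57028367, 0.87595108])}
wrist {'fx': 331.55263936469044, 'fy': 331.55263936469044, 'cx': 279.0317988271415, 'cy': 210.73820735777247, 'mount': array([[ 2.96692487e-04, -3.09333867e-01,  9.50953453e-01,
        -1.27936629e-01],
       [ 2.14834522e-03, -9.50951104e-01, -3.09333773e-01,
         7.92554361e-02],
       [ 9.99997648e-01,  2.13475332e-03,  3.82415888e-04,
        -1.27500003e-03],
       [ 0.00000000e+00,  0.00000000e+00,  0.00000000e+00,
         1.00000000e+00]])}
```

View pics/scene0.png

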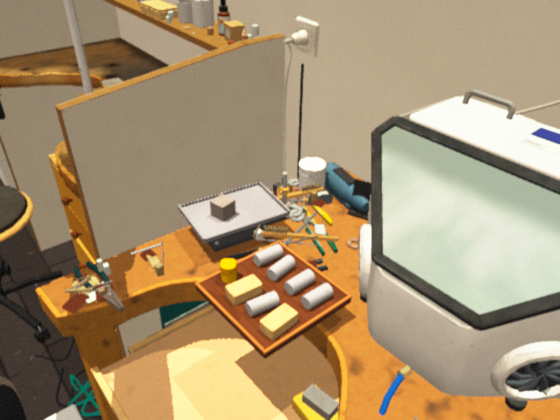

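View pics/top0.png

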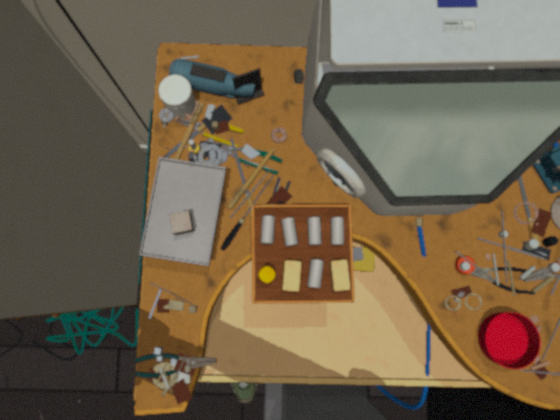

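View pics/wrist0.png

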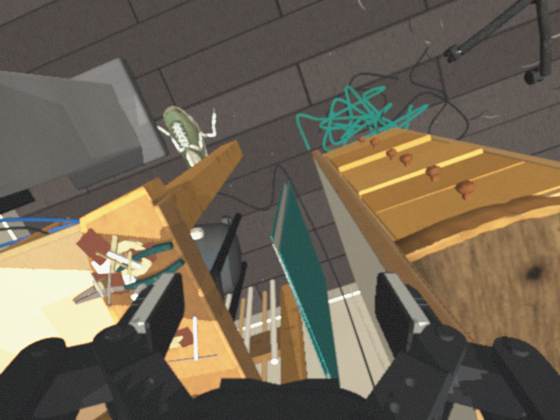

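The scene and top pictures show the pan with the cube at top px (180,222), and the board with 5 bars, 2 blocks and the yellow pot. I'll measure them next.

```bash
cat > h.py <<'E'
from workcell import env, move_gripper, kin, monitor, optics, job
import cv2,numpy as np
def cam(n):
    c=optics.camera_info(n)
    K=np.array([[c['fx'],0,c['cx']],[0,c['fy'],c['cy']],[0,0,1]])
    if n=='wrist':
        o=monitor.get_obs(); T=np.eye(4);T[:3,:3]=o['tool_rot'];T[:3,3]=o['ee_pos']
        M=T@c['mount']; R=M[:3,:3].T; t=-R@M[:3,3]
    else:
        R=cv2.Rodrigues(np.array(c['rvec']))[0];t=np.array(c['tvec'])
    return K,R,t
def proj(C,P):
    K,R,t=C; q=(np.atleast_2d(P)@R.T+t)@K.T; return q[:,:2]/q[:,2:]
def onz(C,px,z):
    K,R,t=C; d=R.T@np.linalg.solve(K,[px[0],px[1],1]); o=-R.T@t
    return o+d*(z-o[2])/d[2]
def tri(C1,p1,C2,p2):
    A=C1[0]@np.c_[C1[1],C1[2]];B=C2[0]@np.c_[C2[1],C2[2]]
    X=cv2.triangulatePoints(A,B,np.float64(p1).reshape(2,1),np.float64(p2).reshape(2,1)).ravel()
    return X[:3]/X[3]
def pp(n,t,minc=0.3):
    return [(np.round(np.array(d['point'])*[560,420],1),round(d['confidence'],2)) for d in optics.pinpoint(n,t) if d['confidence']>=minc]
def mk(n,t,minc=0.3):
    return [(d['mask'],round(d['confidence'],2)) for d in optics.masks_of(n,t) if d['confidence']>=minc]
def maskrect(C,m,z):
    cs=max(cv2.findContours(m.astype(np.uint8),0,2)[0],key=cv2.contourArea).reshape(-1,2)
    P=np.array([onz(C,p,z)[:2] for p in cs],np.float32)
    return cv2.minAreaRect(P*1000)
def Rd(yaw):
    # tool down, jaw axis (z) at angle yaw from world x
    z=np.array([np.cos(yaw),np.sin(yaw),0]);x=np.array([0,0,-1.]);return np.c_[x,np.cross(z,x),z]
E
python3 - <<'E'
from h import *
for n in ['scene','top']:
    optics.snapshot(n);C=cam(n); print(n,'cam at',(-C[1].T@C[2]).round(3))
    for t,z in [('pan_top',.05),('ring_upper',None),('ring_lower',None),('cube_center',.075),('chock_1_center',.063),('bar_1_center',.064),('board_top',.052),('pot_center',.07)]:
        for p,c in pp(n,t): print(t,p,c, onz(C,p,z).round(3) if z else '')
E
python3 - <<'E'
from h import *
optics.snapshot('top');C=cam('top')
for t,z in [('bar_1',.064),('chock_1',.074),('cube',.1),('pan_top',.07),('board_top',.055),('pot_center',.088)]:
    for m,c in mk('top',t):
        r=maskrect(C,m,z); print(t,c,np.round(r[0],1),np.round(r[1],1),round(r[2],1))
im=cv2.imread('pics/top0.png'); cv2.imwrite('pics/top0z.png',cv2.resize(im[150:310,130:370],None,fx=3.3,fy=3.3,interpolation=2))
im=cv2.imread('pics/scene0.png'); cv2.imwrite('pics/scene0z.png',cv2.resize(im[170:350,160:370],None,fx=3.3,fy=3.3,interpolation=2))
E
```

```text
scene cam at [ 0.117 -0.348  0.63 ]
pan_top [233.  209.5] 0.84 [0.561 0.365 0.05 ]
pan_top [222.8 213. ] 0.54 [0.537 0.367 0.05 ]
ring_upper [281.9 186.4] 0.62 
ring_upper [222.8 210.5] 0.43 
ring_lower [284.2 193.5] 0.89 
cube_center [220.  204.1] 0.81 [0.531 0.366 0.075]
cube_center [277.6 329.8] 0.56 [0.422 0.036 0.075]
chock_1_center [278.2 322.1] 0.75 [0.439 0.056 0.063]
bar_1_center [297.8 283.1] 0.67 [0.517 0.104 0.064]
bar_1_center [220.  207.5] 0.31 [0.533 0.37  0.064]
board_top [273.  290.7] 0.97 [0.481 0.124 0.052]
pot_center [228.2 268.6] 0.63 [0.441 0.198 0.07 ]
top cam at [0.407 0.205 0.957]
pan_top [181.9 211.2] 0.73 [0.555 0.356 0.05 ]
pan_top [291.2 273.6] 0.4 [0.442 0.146 0.05 ]
ring_upper [192.7 143.8] 0.6 
ring_lower [190.4 149.5] 0.9 
ring_lower [182.4 220.2] 0.42 
cube_center [183.9 220.4] 0.82 [0.534 0.347 0.075]
cube_center [340.2 273.5] 0.68 [0.444 0.058 0.075]
chock_1_center [340.7 274.7] 0.95 [0.442 0.055 0.063]
bar_1_center [315.5 229.5] 0.87 [0.525 0.103 0.064]
board_top [301.4 252.8] 0.65 [0.482 0.128 0.052]
pot_center [268.  272.6] 0.58 [0.442 0.19  0.07 ]
pot_center [192.2 150.6] 0.4 [0.669 0.34  0.07 ]
bar_1 0.83 [524.2  62.2] [51.3 22.7] 0.1
bar_1 0.82 [522.9 104.5] [52.2 25.2] 6.2
bar_1 0.75 [444.  103.3] [25.9 50.3] 83.1
bar_1 0.63 [522.7 192.5] [50.9 24.3] 1.2
bar_1 0.52 [519.8 151.6] [52.6 25. ] 12.1
chock_1 0.65 [441.3  59.4] [54.4 34.4] 8.4
chock_1 0.38 [521.4 192.7] [50.4 24. ] 1.2
cube 0.92 [526.6 347.4] [40.5 38.9] 12.2
pan_top 0.76 [563.8 349.1] [132.  209.6] 82.1
pan_top 0.73 [441.2  59.1] [55.  34.4] 6.9
pan_top 0.41 [519.2 151.8] [48.4 24. ] 8.9
board_top 0.92 [481.1 125.2] [183.2 190.4] 1.7
pot_center 0.57 [441.2  61.8] [52.2 30.3] 7.6
pot_center 0.53 [439.3 191.8] [30.3 30.3] 46.0
```

View pics/top0z.png

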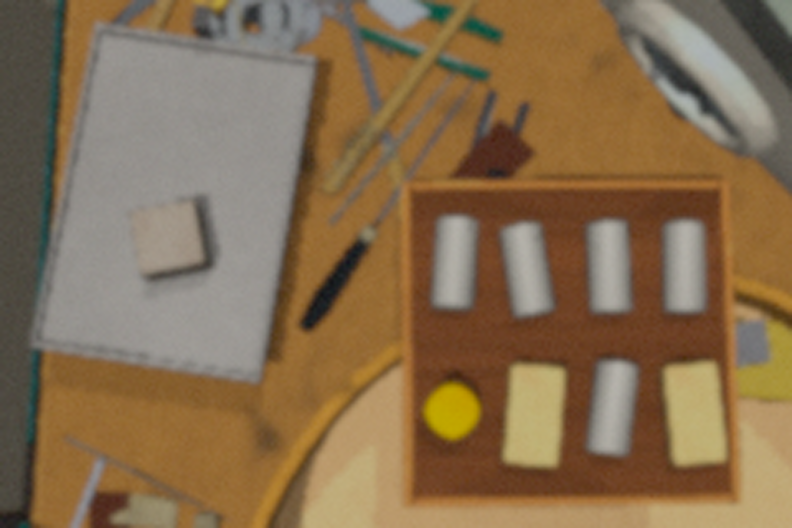

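View pics/scene0z.png

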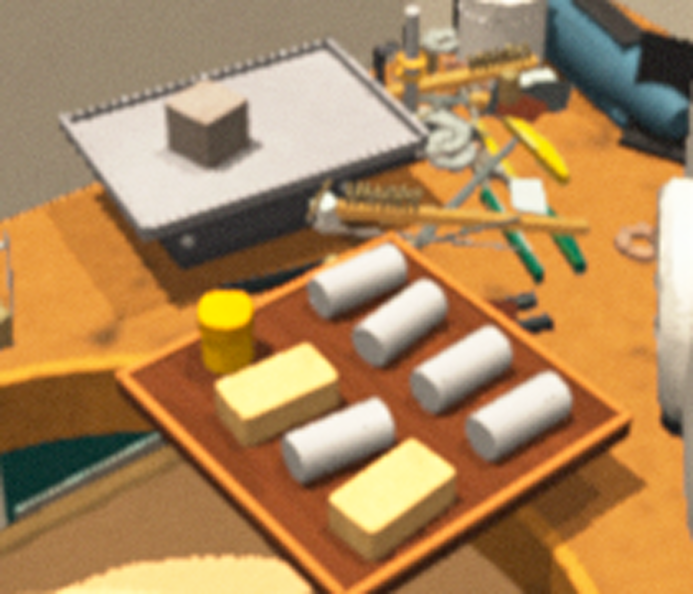

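The zooms show all 5 bars lying along world x. The pan is yawed about −8°, and its post end is the far end. Next I'll fit the pan pose and locate the grey wall panel beside it.

```bash
python3 - <<'E'
from h import *
from scipy.optimize import least_squares
T,S=cam('top'),cam('scene')
tp=np.array([(98,25),(315,62),(258,380),(35,347)])/3.3+[130,150]
sp=np.array([(330,42),(425,140),(145,230),(62,120)])/3.3+[160,170]
loc=np.array([(.095,.065),(.095,-.065),(-.095,-.065),(-.095,.065)])
def f(p):
    c,s=np.cos(p[3]),np.sin(p[3])
    P=np.c_[loc@np.array([[c,s],[-s,c]])+p[:2],np.full(4,p[2])]
    return np.r_[(proj(T,P)-tp).ravel(),(proj(S,P)-sp).ravel()]
r=least_squares(f,[.56,.35,.06,-.1]);print(r.x.round(4),r.fun.round(1))
for p in [(285,178),(95,262)]: print('panel base',onz(S,p,0).round(3))
# panel top far corner: along vertical
for p in [(285,38),(65,107)]:
    for z in (.2,.25,.3,.35,.4): print('paneltop',p,onz(S,p,z).round(3))
for p in [(150,150),(145,45),(160,45),(138,400)]: print('edge',p,onz(T,p,0).round(3))
print('ring tri',tri(T,(192.7,143.8),S,(281.9,186.4)).round(4),tri(T,(190.4,149.5),S,(284.2,193.5)).round(4))
print('cube',tri(T,(183.9,220.4),S,(220,204.1)).round(4))
E
```

```text
[ 0.5547  0.3516  0.0604 -0.1316] [-0.6 -0.4  0.6 -1.1  0.4  1.  -1.4  0.  -0.1 -0.1  2.  -0.2 -0.6  1.3
 -0.9  0.1]
panel base [0.777 0.464 0.   ]
panel base [0.287 0.437 0.   ]
paneltop (285, 38) [1.078 0.85  0.2  ]
paneltop (285, 38) [0.966 0.71  0.25 ]
paneltop (285, 38) [0.854 0.571 0.3  ]
paneltop (285, 38) [0.743 0.431 0.35 ]
paneltop (285, 38) [0.631 0.292 0.4  ]
paneltop (65, 107) [0.372 0.718 0.2  ]
paneltop (65, 107) [0.342 0.594 0.25 ]
paneltop (65, 107) [0.313 0.47  0.3  ]
paneltop (65, 107) [0.283 0.346 0.35 ]
paneltop (65, 107) [0.253 0.222 0.4  ]
edge (150, 150) [0.689 0.437 0.   ]
edge (145, 45) [0.92  0.462 0.   ]
edge (160, 45) [0.922 0.431 0.   ]
edge (138, 400) [0.202 0.427 0.   ]
ring tri [0.6761 0.3412 0.0761] [0.6774 0.3448 0.0544]
cube [0.5272 0.348  0.0872]
```

The panel sits at y≈0.46 with its top at about 0.33 m. The fitted ring heights (0.076) match the expected 0.075. I'll raise the arm, swing over the top of the panel, and take a wrist picture above the pan.

```bash
python3 - <<'E'
from h import *
for yaw in [1.44,1.76,1.76-np.pi,1.44-np.pi]:
    for p in [(.5547,.3516,.1),(.39,.36,.03),(.444,.103,.1),(.52,.06,.4)]:
        q=kin.ik(np.array(p),Rd(yaw)); print(yaw,p,None if q is None else np.round(q,2))
o=monitor.get_obs(); p=np.array(o['ee_pos'])
env.line_to(p+[0,0,.21],feed=.25)
env.goto(np.array([.50,.34,.42]),Rd(np.pi/2-.13))
print(monitor.get_obs()['clock'])
im=optics.snapshot('wrist');cv2.imwrite('pics/w1.png',im);C=cam('wrist')
for t,z in [('pan_top',.055),('cube_center',.073),('ring_upper',.075),('ring_lower',.064),('board_top',.052)]:
    for p,c in pp('wrist',t): print(t,p,c, onz(C,p,z).round(3))
for m,c in mk('wrist','cube'): print(c,maskrect(C,m,.09))
E
```

```text
1.44 (0.5547, 0.3516, 0.1) [ 0.45  0.25  1.65 -0.    1.25 -0.99]
1.44 (0.39, 0.36, 0.03) [ 0.61  0.07  1.98 -0.    1.09 -0.83]
1.44 (0.444, 0.103, 0.1) [ 0.06 -0.23  2.13 -0.    1.24 -1.38]
1.44 (0.52, 0.06, 0.4) [-0.03 -0.23  1.63 -0.    1.75 -1.47]
1.76 (0.5547, 0.3516, 0.1) [ 0.45  0.25  1.65 -0.    1.25 -1.31]
1.76 (0.39, 0.36, 0.03) [ 0.61  0.07  1.98 -0.    1.09 -1.15]
1.76 (0.444, 0.103, 0.1) [ 0.06 -0.23  2.13 -0.    1.24 -1.7 ]
1.76 (0.52, 0.06, 0.4) [-0.03 -0.23  1.63 -0.    1.75 -1.79]
-1.381592653589793 (0.5547, 0.3516, 0.1) [ 0.45  0.25  1.65 -0.    1.25  1.83]
-1.381592653589793 (0.39, 0.36, 0.03) [ 0.61  0.07  1.98 -0.    1.09  1.99]
-1.381592653589793 (0.444, 0.103, 0.1) [ 0.06 -0.23  2.13 -0.    1.24  1.45]
-1.381592653589793 (0.52, 0.06, 0.4) [-0.03 -0.23  1.63 -0.    1.75  1.35]
-1.7015926535897932 (0.5547, 0.3516, 0.1) [ 0.45  0.25  1.65 -0.    1.25  2.15]
-1.7015926535897932 (0.39, 0.36, 0.03) [ 0.61  0.07  1.98 -0.    1.09  2.31]
-1.7015926535897932 (0.444, 0.103, 0.1) [ 0.06 -0.23  2.13 -0.    1.24  1.77]
-1.7015926535897932 (0.52, 0.06, 0.4) [-0.03 -0.23  1.63 -0.    1.75  1.67]
3.7917
pan_top [289.5 193.5] 0.78 [0.554 0.349 0.055]
cube_center [287.7 177.5] 0.87 [0.525 0.349 0.073]
ring_upper [291.3 270.3] 0.68 [0.674 0.337 0.075]
ring_lower [294.4 268.6] 0.56 [0.678 0.342 0.064]
board_top [290.3 195.3] 0.72 [0.558 0.35  0.052]
board_top [140.1 163.9] 0.56 [0.48  0.132 0.052]
```

View pics/w1.png

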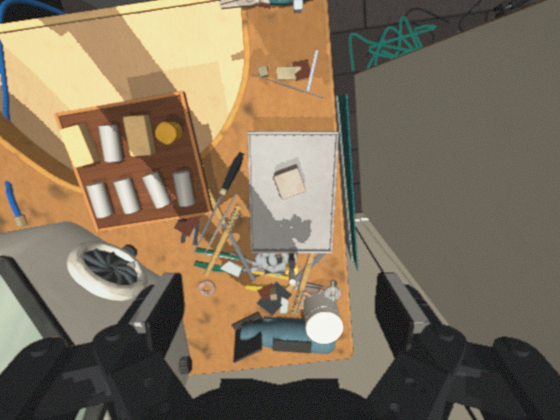

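The picture agrees with the fit: pan centre (0.554, 0.350), yaw about −0.13, cube at (0.527, 0.3485) with yaw about +0.19. I'll take the cube off now.

```bash
python3 - <<'E'
from h import *
R=Rd(np.pi/2+.19)
move_gripper(.75,f_grip=40)
env.goto(np.array([.527,.3485,.16]),R)
print(env.line_to(np.array([.527,.3485,.076]),feed=.06,max_force=8))
o=monitor.get_obs();print(o['ee_pos'],o['force'])
move_gripper(0.0,f_grip=40)
o=monitor.get_obs();print('gap',o['finger_gap']*85,o['force'],o['clock'])
env.line_to(np.array([.527,.3485,.105]),feed=.03)
env.line_to(np.array([.527,.3485,.16]),feed=.1)
o=monitor.get_obs();print('gap',o['finger_gap']*85,o['force'],o['clock'])
cv2.imwrite('pics/w2.png',optics.snapshot('wrist'))
cv2.imwrite('pics/s2.png',optics.snapshot('scene')[150:360,150:390])
E
```

```text
False
[0.52734369 0.34866904 0.07659751] [ 0.29477018  0.10276355 -0.59587962]
gap 35.10182976027802 [ 0.97896779  1.6297528  -0.06097099] 7.425
gap 35.67560507426342 [-0.11926852  0.8055576  -4.63364655] 9.2417
```

View pics/w2.png

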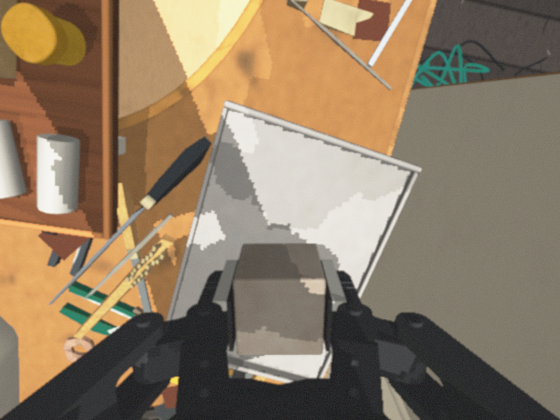

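View pics/s2.png

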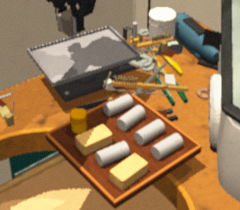

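The wrist picture shows the cube held between the pads and the pan clear beneath it. I'll set the cube on the bench.

```bash
python3 - <<'E'
from h import *
R=Rd(np.pi/2)
env.line_to(np.array([.39,.357,.16]),R,feed=.15)
print(env.line_to(np.array([.39,.357,.04]),feed=.08))
print(env.line_to(np.array([.39,.357,.014]),feed=.02,max_force=3))
o=monitor.get_obs();print(o['ee_pos'],o['force'])
move_gripper(.7)
o=monitor.get_obs();print('gap',o['finger_gap']*85,o['force'],o['clock'])
env.line_to(np.array([.39,.357,.16]),feed=.15)
env.goto(np.array([.46,.25,.33]),Rd(np.pi/2-.13))
C=cam('wrist');cv2.imwrite('pics/w3.png',optics.snapshot('wrist'))
for t,z in [('pan_top',.07),('cube_center',.018),('ring_upper',.075),('ring_lower',.064)]:
    for p,c in pp('wrist',t): print(t,p,c, onz(C,p,z).round(3))
for t,z in [('bar_1',.064),('chock_1',.074)]:
  for m,c in mk('wrist',t,.4):
    r=maskrect(C,m,z); print(t,c,np.round(r[0],1),np.round(r[1],1),round(r[2],1))
cv2.imwrite('pics/s3.png',cv2.resize(optics.snapshot('scene')[150:360,150:390],None,fx=3,fy=3,interpolation=2))
C=cam('scene')
for t,z in [('pan_top',.07),('cube_center',.018)]:
    for p,c in pp('scene',t): print(t,p,c, onz(C,p,z).round(3))
print(monitor.get_obs()['clock'])
E
```

```text
False
True
[0.38996989 0.3569789  0.01936964] [-0.04561983  0.20548565  4.6382835 ]
gap 59.460990807280005 [ 0.25701392 -0.17081508 -0.05434957] 13.375
pan_top [371.7 239.5] 0.97 [0.556 0.354 0.07 ]
cube_center [360.  102.7] 0.84 [0.392 0.36  0.018]
ring_lower [189.7 164.4] 0.34 [0.435 0.145 0.064]
bar_1 0.94 [520.1 151.5] [56.3 24.7] 11.0
bar_1 0.89 [522.9 192.7] [23.6 57.2] 88.8
bar_1 0.84 [444.1 102.4] [25.2 53.8] 83.7
bar_1 0.8 [524.9  62.2] [26.7 56.1] 89.3
bar_1 0.44 [439.1 146.5] [36.  59.1] 85.7
chock_1 0.67 [440.3  62.3] [55.3 39.8] 7.4
chock_1 0.6 [437.1 149.1] [34.7 56.2] 86.2
pan_top [233.7 204.7] 0.68 [0.556 0.354 0.07 ]
cube_center [162.2 254.6] 0.94 [0.392 0.359 0.018]
15.8333
```

View pics/w3.png

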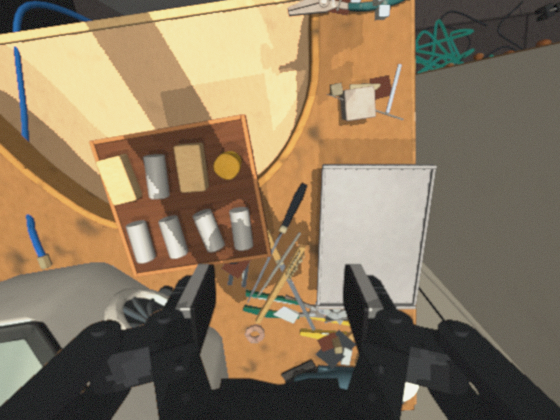

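View pics/s3.png

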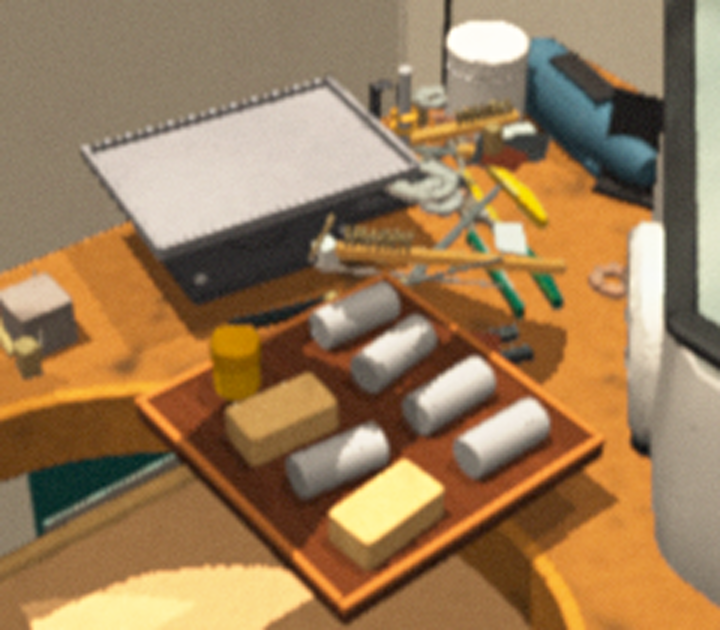

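The wrist and scene pictures show the cube upright at (0.391, 0.359) and the pan empty. Comparing cube pick and place heights puts the pan about 21 mm down with the cube on it, so w0 is about 5–6 mm and 4 bars is the likely count. I'll place the blocks first, at pan x = ±67, and drop the bars between them.

```bash
cat >> h.py <<'E'
PC=np.array([.555,.351]);PY=-.13
def pan(x,y):
    c,s=np.cos(PY),np.sin(PY); return PC+np.array([c*x-s*y,s*x+c*y])
def pick(xy,yaw,z,opening,f=40):
    R=Rd(yaw); move_gripper(opening,f_grip=f)
    env.goto(np.r_[xy,.20],R)
    env.line_to(np.r_[xy,z+.03],feed=.2)
    b=env.line_to(np.r_[xy,z],feed=.05,max_force=6)
    zz=monitor.get_obs()['ee_pos'][2]
    move_gripper(0.0,f_grip=f)
    g=monitor.get_obs()['finger_gap']*85
    env.line_to(np.r_[xy,z+.03],feed=.08)
    env.line_to(np.r_[xy,.22],feed=.25)
    o=monitor.get_obs();print('pick stop',b,'z',round(zz,4),'gap',round(g,1),round(o['finger_gap']*85,1),'F',o['force'].round(2),'t',o['clock'])
def place(px,py,z,opening,dyaw=0,hover=.03):
    R=Rd(np.pi/2+PY+dyaw);xy=pan(px,py)
    env.goto(np.r_[xy,.22],R)
    env.line_to(np.r_[xy,z+hover],feed=.2)
    env.line_to(np.r_[xy,z],feed=.03)
    env.hold(.3)
    o=monitor.get_obs();print('place at',o['ee_pos'].round(4),o['force'].round(2))
    move_gripper(opening)
    env.hold(.2)
    env.line_to(np.r_[xy,z+.04],feed=.06)
    env.line_to(np.r_[xy,.22],feed=.25)
    print('t',monitor.get_obs()['clock'])
E
python3 - <<'E'
from h import *
C=cam('top')
for q in [[(663,367),(712,361),(725,460),(680,467)],[(508,365),(566,365),(556,467),(504,465)]]:
    P=np.array([onz(C,np.array(p)/3.3+[130,150],.074)[:2] for p in q]); print(P.round(4).tolist(),P.mean(0).round(4))
# fresh check
optics.snapshot('top')
for m,c in mk('top','chock_1',.3): r=maskrect(C,m,.074); print(c,np.round(r[0],1),np.round(r[1],1),round(r[2],1))
print(pp('top','chock_1_center',.3), pp('top','pan_top'))
E
```

```text
[[0.4658, 0.0751], [0.4698, 0.0478], [0.4157, 0.0408], [0.4113, 0.0656]] [0.4406 0.0573]
[[0.4648, 0.1612], [0.4656, 0.129], [0.4097, 0.1339], [0.4101, 0.1624]] [0.4376 0.1466]
0.62 [441.7  59.1] [55.5 33.7] 8.4
[(array([343.4, 272.4]), 0.66)] []
```

```bash
python3 - <<'E'
from h import *
pick([.4406,.058],.145,.067,.8)
place(.067,0,.0865,.8)
env.goto(np.array([.46,.25,.33]),Rd(np.pi/2-.13))
C=cam('wrist');im=optics.snapshot('wrist');cv2.imwrite('pics/w4.png',im)
for p,c in pp('wrist','chock_1_center'):
    for z in (.063,.082): print(p,c,onz(C,p,z).round(4))
print('exp',pan(.067,0))
E
```

```text
pick stop False z 0.067 gap 53.6 54.0 F [-0.29  0.07 -0.79] t 20.0583
place at [0.6216 0.3424 0.0868] [ 0.64 -0.2  -0.63]
t 25.2833
exp [0.62143465 0.34231451]
```

View pics/w4.png

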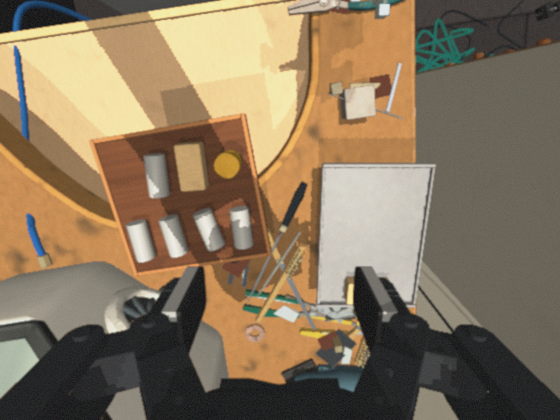

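The first block is on the pan's far end, partly hidden behind the finger at (355,290). The second block goes next.

```bash
python3 - <<'E'
from h import *
pick([.4376,.1466],-.05,.067,.8)
place(-.067,0,.0855,.8)
env.goto(np.array([.43,.33,.36]),Rd(np.pi/2-.13))
C=cam('wrist');im=optics.snapshot('wrist');cv2.imwrite('pics/w5.png',cv2.resize(im,None,fx=1.4,fy=1.4))
for t in ('chock_1_center','pan_top'):
  for p,c in pp('wrist',t):
    for z in (.070,.080): print(t,p,c,onz(C,p,z).round(4))
print('exp',pan(.067,0),pan(-.067,0))
for m,c in mk('wrist','chock_1',.3): r=maskrect(C,m,.09); print(c,np.round(r[0],1),np.round(r[1],1),round(r[2],1))
cv2.imwrite('pics/s5.png',cv2.resize(optics.snapshot('scene')[150:360,150:390],None,fx=3,fy=3,interpolation=2))
E
```

```text
pick stop False z 0.067 gap 53.8 53.5 F [-0.96  0.1  -1.54] t 30.5
place at [0.4888 0.3598 0.0857] [-0.16 -0.05  0.57]
t 35.5167
chock_1_center [307.9 305.8] 0.84 [0.6326 0.3441 0.07  ]
chock_1_center [307.9 305.8] 0.84 [0.6259 0.3439 0.08  ]
pan_top [305.5 256.1] 0.65 [0.5534 0.3488 0.07  ]
pan_top [305.5 256.1] 0.65 [0.5485 0.3486 0.08  ]
pan_top [195.9 241.6] 0.65 [0.513  0.2034 0.07  ]
pan_top [195.9 241.6] 0.65 [0.5091 0.2067 0.08  ]
exp [0.62143465 0.34231451] [0.48856535 0.35968549]
0.92 [616.3 342.7] [55.  41.4] 82.8
0.76 [485.4 359.6] [54.6 34.4] 82.7
0.7 [438.1 116.9] [26.4 50.7] 84.1
```

View pics/w5.png

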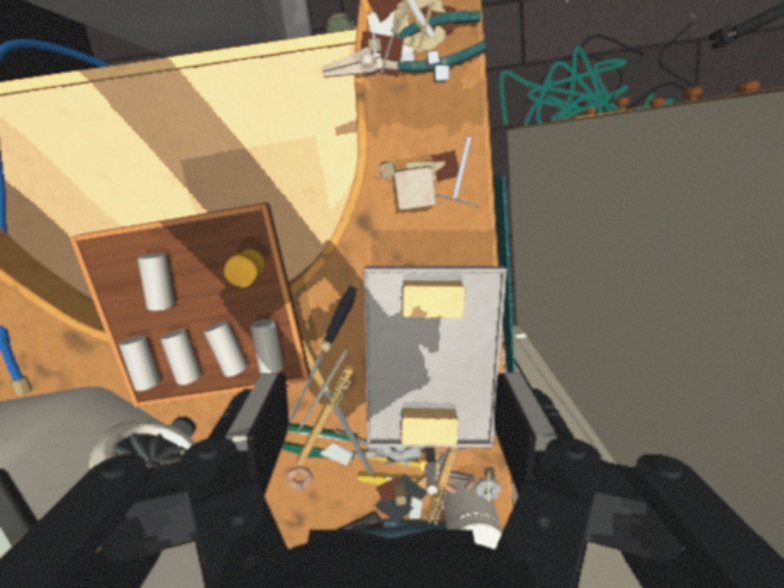

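View pics/s5.png

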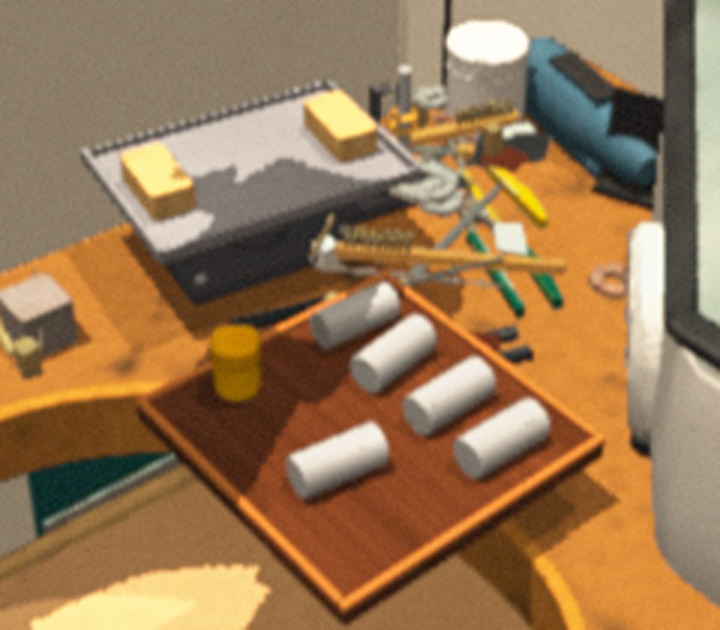

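Both blocks lie square on the pan with the board as before, and the pan yaw reads −0.127. I'll re-measure the bars and place the first one.

```bash
cat >> h.py <<'E'
def bars(n='top',zmin=.35):
    optics.snapshot(n);C=cam(n);out=[]
    for m,c in mk(n,'bar_1',zmin):
        r=maskrect(C,m,.064);(a,b),(w,h),an=r
        if h>w: an+=90;w,h=h,w
        an=(an+90)%180-90
        if 40<w<65 and 18<h<32: out.append((a/1000,b/1000,an,c))
    for o in out: print('bar',np.round(o,3))
    return out
E
python3 - <<'E'
from h import *
B=bars()
b=min([b for b in B if b[1]<.25],key=lambda b:b[0])
assert b[0]<.47
pick(b[:2],np.radians(b[2]),.0675,.76)
place(.0395,0,.0775,.74)
env.goto(np.array([.43,.33,.36]),Rd(np.pi/2-.13))
im=optics.snapshot('wrist');cv2.imwrite('pics/w6.png',cv2.resize(im,None,fx=1.4,fy=1.4))
bars()
E
```

```text
bar [ 0.522  0.192 -3.489  0.76 ]
bar [0.523 0.105 3.848 0.66 ]
bar [0.524 0.062 0.093 0.66 ]
bar [ 0.444  0.103 -7.927  0.62 ]
bar [ 0.52   0.151 11.013  0.56 ]
pick stop False z 0.0675 gap 48.7 49.2 F [ 0.34  0.53 -2.19] t 40.6833
place at [0.5942 0.3459 0.0777] [-1.86 -0.62  0.19]
t 45.8333
bar [ 0.524  0.063 -0.153  0.91 ]
bar [0.523 0.105 3.453 0.88 ]
bar [ 0.597  0.347 80.602  0.86 ]
bar [0.523 0.193 1.24  0.83 ]
bar [0.519 0.151 9.149 0.66 ]
```

View pics/w6.png

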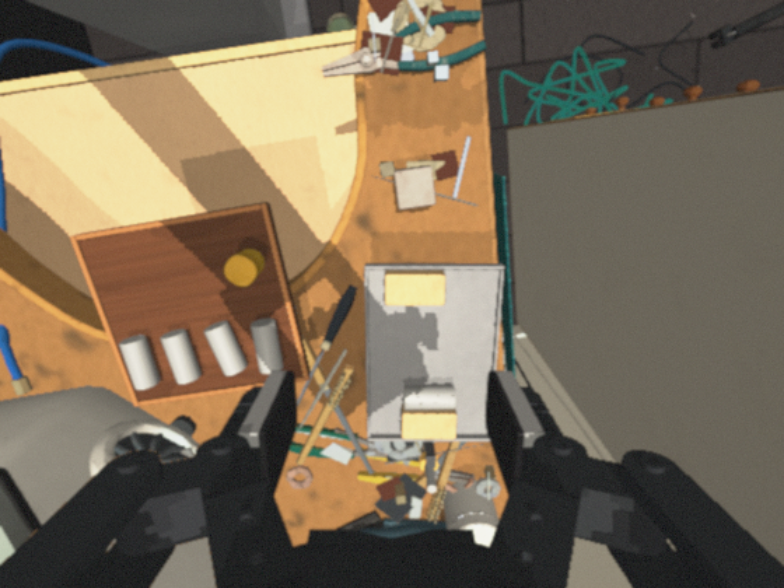

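The picture shows the bar in place against the far block at (430,398). The near block has been knocked to (415,289), about 2 cm off its place. I'll add the other bars first and then reset that block, because the wider gap helps.

```bash
python3 - <<'E'
from h import *
T,S=cam('top'),cam('scene')
for p in [(362,190),(335,160),(318,150)]: print('top',p,[onz(T,p,z)[:2].round(3).tolist() for z in (0,.1,.2)])
for p in [(362,262),(368,305)]: print('scene',p,[onz(S,p,z)[:2].round(3).tolist() for z in (0,.1,.2)])
pick([.523-.001,.193],0.0,.0685,.70)
place(.0145,0,.0705,.74)
b=[b for b in bars() if b[1]<.25 and abs(b[1]-.151)<.03][0]
pick([b[0]-.001,b[1]],np.radians(b[2]),.0685,.70)
place(-.0105,0,.0625,.74)
env.goto(np.array([.43,.33,.36]),Rd(np.pi/2-.13))
im=optics.snapshot('wrist');cv2.imwrite('pics/w7.png',cv2.resize(im,None,fx=1.4,fy=1.4))
cv2.imwrite('pics/s7.png',cv2.resize(optics.snapshot('scene')[150:300,160:360],None,fx=4,fy=4,interpolation=2))
bars()
E
```

```text
top (362, 190) [[0.617, 0.001], [0.595, 0.022], [0.573, 0.043]]
top (335, 160) [[0.679, 0.056], [0.65, 0.072], [0.622, 0.087]]
top (318, 150) [[0.699, 0.091], [0.669, 0.103], [0.638, 0.115]]
scene (362, 262) [[0.701, 0.125], [0.608, 0.05], [0.515, -0.025]]
scene (368, 305) [[0.626, 0.037], [0.545, -0.024], [0.464, -0.086]]
pick stop False z 0.0684 gap 48.9 48.7 F [-0.46 -0.39 -2.31] t 50.9417
place at [0.5695 0.3492 0.0707] [-0.17 -0.52 -0.12]
t 56.1667
bar [0.523 0.106 0.565 0.79 ]
bar [ 0.523  0.063 -0.174  0.71 ]
bar [ 0.52   0.151 10.22   0.56 ]
pick stop False z 0.0685 gap 48.9 48.6 F [-0.9   0.26 -2.63] t 60.2167
place at [0.5447 0.3524 0.0627] [-0.53  0.39 -0.71]
t 65.2917
bar [ 0.592  0.344 83.288  0.92 ]
bar [0.523 0.105 5.465 0.91 ]
bar [0.524 0.061 0.073 0.88 ]
bar [ 0.543  0.35  82.894  0.86 ]
bar [ 0.568  0.348 80.074  0.65 ]
```

View pics/w7.png

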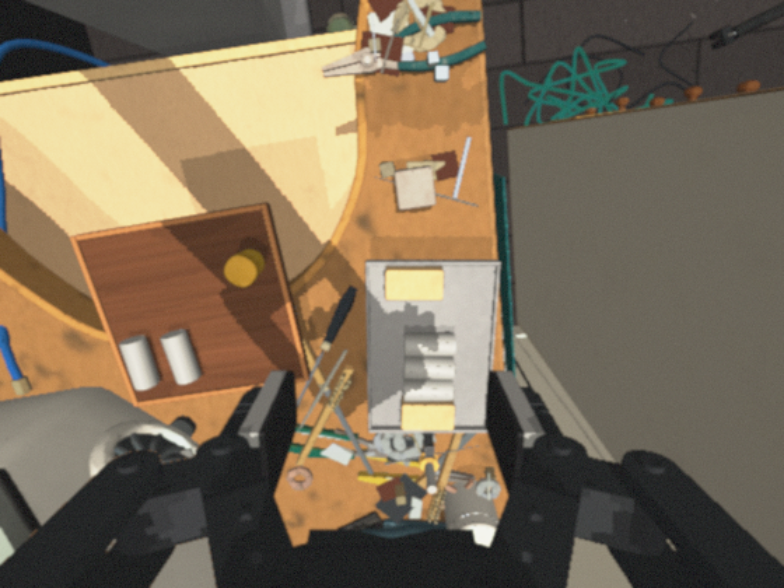

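View pics/s7.png

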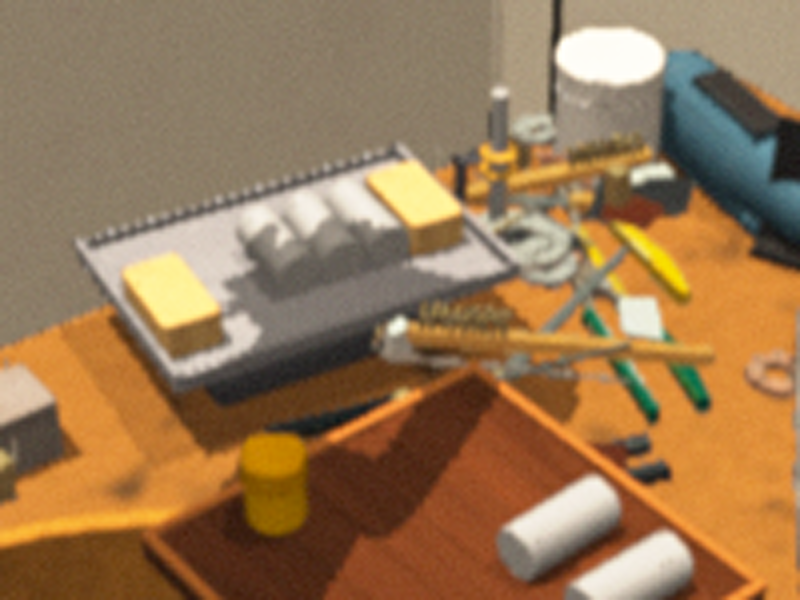

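The pictures show three bars in a close row against the far block, the near block at (413,284), and two bars left on the board. The pointer is at about scene px (275,194). I'll compute how far the pan has sunk from the corners and the pointer.

```bash
python3 - <<'E'
from h import *
im=optics.snapshot('scene'); cv2.imwrite('pics/s8.png',cv2.resize(im[165:225,245:305],None,fx=10,fy=10,interpolation=2))
S=cam('scene')
im0=cv2.imread('pics/scene0.png'); cv2.imwrite('pics/s8b.png',cv2.resize(im0[165:225,245:305],None,fx=10,fy=10,interpolation=2))
for r in (.10,.105,.11,.12):
  for z in (.055,.064,.075,.085,.100): print(r,z,proj(S,np.r_[pan(r,0),z]).round(1), ((proj(S,np.r_[pan(r,0),z])-[245,165])*10).round(0))
E
```

```text
0.1 0.055 [[276.9 198.3]] [[319. 333.]]
0.1 0.064 [[277.  194.8]] [[320. 298.]]
0.1 0.075 [[277.  190.3]] [[320. 253.]]
0.1 0.085 [[277.1 186.3]] [[321. 213.]]
0.1 0.1 [[277.2 180.1]] [[322. 151.]]
0.105 0.055 [[279.  197.7]] [[340. 327.]]
0.105 0.064 [[279.  194.1]] [[340. 291.]]
0.105 0.075 [[279.1 189.7]] [[341. 247.]]
0.105 0.085 [[279.2 185.7]] [[342. 207.]]
0.105 0.1 [[279.2 179.5]] [[342. 145.]]
0.11 0.055 [[281.  197.1]] [[360. 321.]]
0.11 0.064 [[281.1 193.5]] [[361. 285.]]
0.11 0.075 [[281.2 189.1]] [[362. 241.]]
0.11 0.085 [[281.2 185. ]] [[362. 200.]]
0.11 0.1 [[281.3 178.9]] [[363. 139.]]
0.12 0.055 [[285.  195.8]] [[400. 308.]]
0.12 0.064 [[285.1 192.2]] [[401. 272.]]
0.12 0.075 [[285.2 187.9]] [[402. 229.]]
0.12 0.085 [[285.3 183.8]] [[403. 188.]]
0.12 0.1 [[285.5 177.7]] [[405. 127.]]
```

View pics/s8.png

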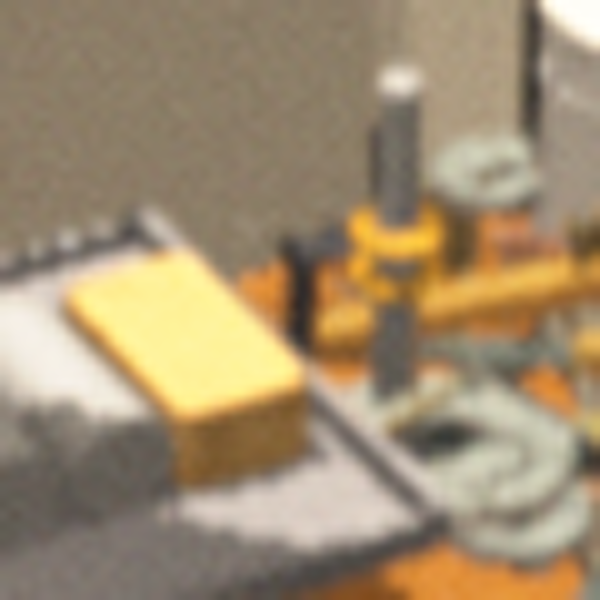

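View pics/s8b.png

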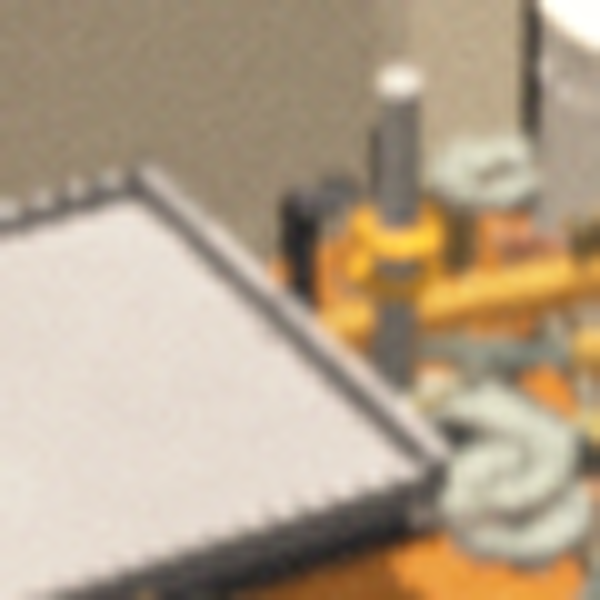

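The rings sit at crop rows 235 and 280, and the pointer blade at about 240. With the parallax correction the pan is about 30 mm down, just short of the band, and a fourth bar should bring it to about 38 mm. I'll add that bar, then measure the knocked block.

```bash
python3 - <<'E'
from h import *
b=[b for b in bars() if b[1]<.25 and abs(b[1]-.105)<.02][0]
pick([b[0]-.001,b[1]],np.radians(b[2]),.0685,.70)
place(-.036,0,.0548,.74)
env.goto(np.array([.43,.33,.36]),Rd(np.pi/2-.13))
C=cam('wrist');im=optics.snapshot('wrist');cv2.imwrite('pics/w9.png',cv2.resize(im,None,fx=1.4,fy=1.4))
c_,s_=np.cos(PY),np.sin(PY)
for n in ('wrist','top'):
  C=cam(n)
  if n=='top': optics.snapshot(n)
  for m,c in mk(n,'chock_1',.3):
    r=maskrect(C,m,.062); d=np.array(r[0])/1000-PC; print(n,c,np.round(r[0],1),np.round(r[1],1),round(r[2],1),'pan',(d@np.array([[c_,-s_],[s_,c_]])).round(4))
  for m,c in mk(n,'bar_1',.3):
    r=maskrect(C,m,.052); d=np.array(r[0])/1000-PC; print(n,'bar',c,np.round(r[0],1),np.round(r[1],1),round(r[2],1),'pan',(d@np.array([[c_,-s_],[s_,c_]])).round(4))
E
```

```text
bar [ 0.543  0.351 81.106  0.8  ]
bar [ 0.568  0.348 83.293  0.57 ]
bar [0.524 0.062 0.073 0.56 ]
bar [0.523 0.105 3.454 0.54 ]
bar [ 0.593  0.345 85.757  0.54 ]
pick stop False z 0.0685 gap 48.9 48.8 F [ 0.22  0.04 -1.94] t 70.5417
place at [0.5194 0.3557 0.055 ] [-0.43 -0.45  0.72]
t 75.7583
wrist 0.79 [473.6 344. ] [52.1 33. ] 82.7 pan [-0.0798 -0.0175]
wrist 0.66 [615.1 342. ] [54.7 34.7] 80.4 pan [ 0.0608 -0.0012]
wrist 0.64 [537.6 352.7] [47.4 22.5] 82.8 pan [-0.0175 -0.0006]
wrist bar 0.96 [516.5 355.6] [50.6 25.2] 82.7 pan [-0.0388 -0.0004]
wrist bar 0.92 [567.5 349.6] [50.4 25.4] 82.8 pan [0.0126 0.0002]
wrist bar 0.85 [528.7  54.9] [58.4 31.5] 4.5 pan [ 0.0123 -0.297 ]
wrist bar 0.83 [541.9 352.3] [50. 23.] 82.8 pan [-0.0132 -0.0004]
wrist bar 0.57 [592.2 345.6] [51.6 27.8] 82.8 pan [ 0.0375 -0.0005]
top 0.86 [476.3 335.8] [44.1 30.5] 82.7 pan [-0.076  -0.0253]
top 0.57 [619.6 339.6] [57.2 32. ] 81.9 pan [ 0.0655 -0.0029]
top bar 0.76 [517.4 347. ] [39.4 24.4] 84.3 pan [-0.0367 -0.0088]
top bar 0.75 [525.8  60.2] [52. 23.] 0.1 pan [ 0.0087 -0.2921]
top bar 0.69 [543.4 350.6] [53.5 25.4] 84.7 pan [-0.0115 -0.0019]
top bar 0.67 [593.8 345. ] [53.1 23.7] 84.3 pan [ 0.0393 -0.001 ]
top bar 0.57 [570. 349.] [55.5 25.2] 81.1 pan [ 0.0151 -0.    ]
```

View pics/w9.png

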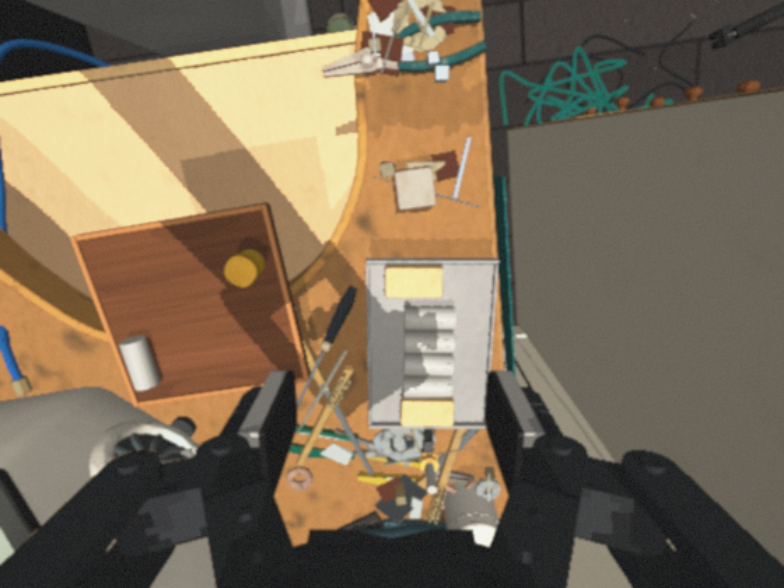

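All four bars read in a close row, at about −36.5, −11, 14.5 and 39.5 mm. The near block is at pan (−76, −17) mm with a gap of about 12 mm, so I'll regrasp it and set it back against the row.

```bash
python3 - <<'E'
from h import *
R=Rd(np.pi/2+PY)
def g(x,y,z,**k): return env.line_to(np.r_[pan(x,y),z],R,**k)
z=.061
move_gripper(.85,f_grip=25)
env.goto(np.r_[pan(-.076,-.012),.2],R)
g(-.076,-.012,z+.03,feed=.2)
print(g(-.076,-.012,z,feed=.04,max_force=4),monitor.get_obs()['ee_pos'])
move_gripper(0.0,f_grip=25)
o=monitor.get_obs();print('gap',o['finger_gap']*85,o['force'].round(2))
g(-.076,-.012,z+.035,feed=.06)
o=monitor.get_obs();print('gap',o['finger_gap']*85)
g(-.0665,-.001,z+.035,feed=.06)
g(-.0665,-.001,z+.0005,feed=.03)
env.hold(.3);print(monitor.get_obs()['force'].round(2))
move_gripper(.78);env.hold(.2)
g(-.0665,-.001,z+.04,feed=.06); g(-.0665,-.001,.22,feed=.2)
env.goto(np.array([.43,.33,.36]),Rd(np.pi/2-.13))
C=cam('wrist');im=optics.snapshot('wrist');cv2.imwrite('pics/w10.png',cv2.resize(im,None,fx=1.4,fy=1.4))
c_,s_=np.cos(PY),np.sin(PY)
for t,zz in (('chock_1',.062),('bar_1',.052)):
  for m,c in mk('wrist',t,.3):
    r=maskrect(C,m,zz); d=np.array(r[0])/1000-PC; print(t,c,np.round(r[1],1),round(r[2],1),'pan',(d@np.array([[c_,-s_],[s_,c_]])).round(4))
im=optics.snapshot('scene'); cv2.imwrite('pics/s10.png',cv2.resize(im[165:225,245:305],None,fx=10,fy=10,interpolation=2))
cv2.imwrite('pics/s10b.png',cv2.resize(im[150:300,160:360],None,fx=4,fy=4,interpolation=2))
print(monitor.get_obs()['clock'])
E
```

```text
False [0.47823147 0.34904748 0.06114779]
gap 53.86994303714782 [-0.15  0.24 -0.31]
gap 53.833061580293496
[0.02 0.06 0.5 ]
chock_1 0.96 [53.8 33.5] 82.7 pan [-0.0707 -0.0015]
chock_1 0.74 [48.9 24. ] 82.7 pan [-0.0171 -0.0007]
chock_1 0.66 [53.9 38.2] 82.8 pan [ 0.0596 -0.0002]
bar_1 0.94 [60.1 29.9] 2.3 pan [ 0.0128 -0.2972]
bar_1 0.93 [50.1 24.6] 82.7 pan [-0.0128  0.0002]
bar_1 0.88 [51.  28.7] 82.7 pan [0.0154 0.001 ]
bar_1 0.73 [52.  23.8] 82.7 pan [-0.0385  0.0009]
bar_1 0.71 [50.2 26.3] 82.7 pan [0.0381 0.0009]
85.2417
```

View pics/w10.png

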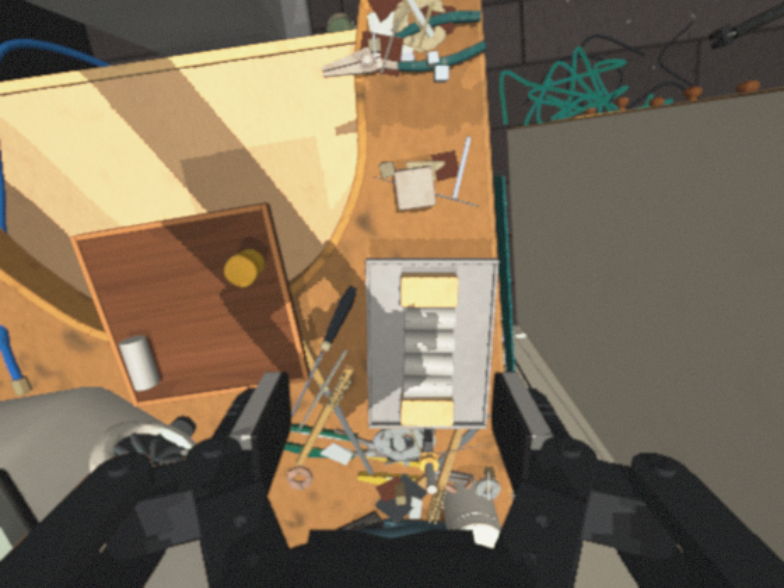

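View pics/s10.png

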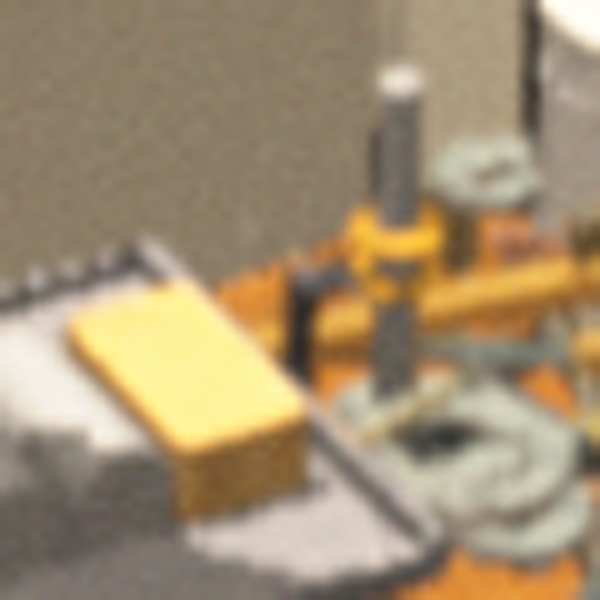

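View pics/s10b.png

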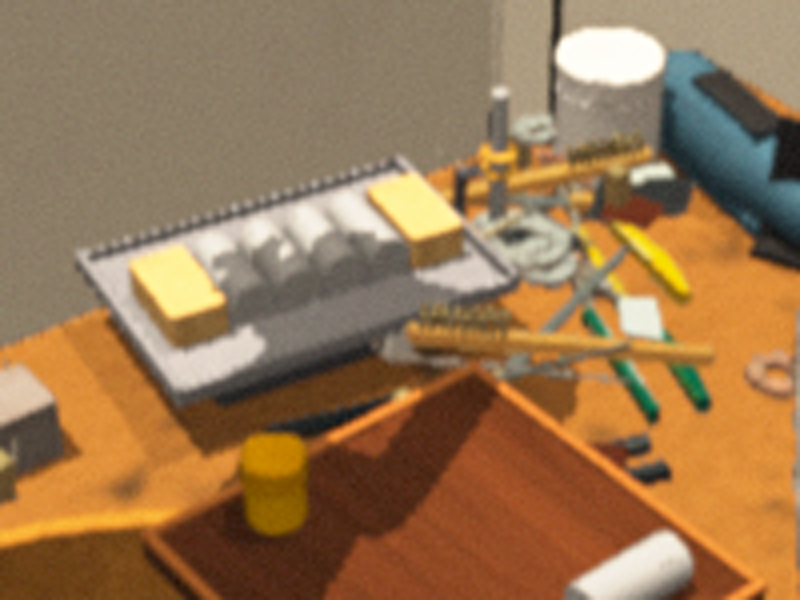

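The pointer blade now sits midway between the rings, at about crop row 275 with the rings at roughly 254 and 297 after parallax correction, so the pan is about 38 mm down. The near block is back against the row. I'll move the arm clear for one independent check of the gaps and stillness.

```bash
python3 - <<'E'
from h import *
env.goto(np.array([.40,.05,.42]),Rd(np.pi/2-.13)); env.hold(.5)
c_,s_=np.cos(PY),np.sin(PY)
C=cam('top');im=optics.snapshot('top');cv2.imwrite('pics/t11.png',cv2.resize(im[150:310,130:370],None,fx=3.3,fy=3.3,interpolation=2))
for t,zz in (('chock_1',.062),('bar_1',.052)):
  for m,c in mk('top',t,.3):
    r=maskrect(C,m,zz); d=np.array(r[0])/1000-PC; print(t,c,np.round(r[1],1),round(r[2],1),'pan',(d@np.array([[c_,-s_],[s_,c_]])).round(4))
C=cam('top');print('cube',[(onz(C,p,.018).round(3),c) for p,c in pp('top','cube_center')])
E
```

```text
chock_1 0.82 [58.5 33.9] 83.3 pan [ 0.0663 -0.0025]
chock_1 0.7 [54.6 24.6] 83.3 pan [-0.0379 -0.0033]
chock_1 0.62 [28.6 27.3] 46.5 pan [-0.0936 -0.1727]
chock_1 0.6 [58.9 31. ] 82.0 pan [-0.0669 -0.0034]
bar_1 0.91 [53.9 25.4] 82.4 pan [ 0.0144 -0.0011]
bar_1 0.82 [53.  23.3] 84.3 pan [-0.0361 -0.0012]
bar_1 0.75 [53.9 27. ] 83.4 pan [ 0.0395 -0.001 ]
bar_1 0.74 [50.2 23. ] 0.1 pan [ 0.0097 -0.292 ]
bar_1 0.67 [54.8 24.7] 81.1 pan [-0.0114  0.0001]
cube [(array([0.392, 0.36 , 0.018]), 0.72), (array([0.551, 0.352, 0.018]), 0.72)]
```

View pics/t11.png

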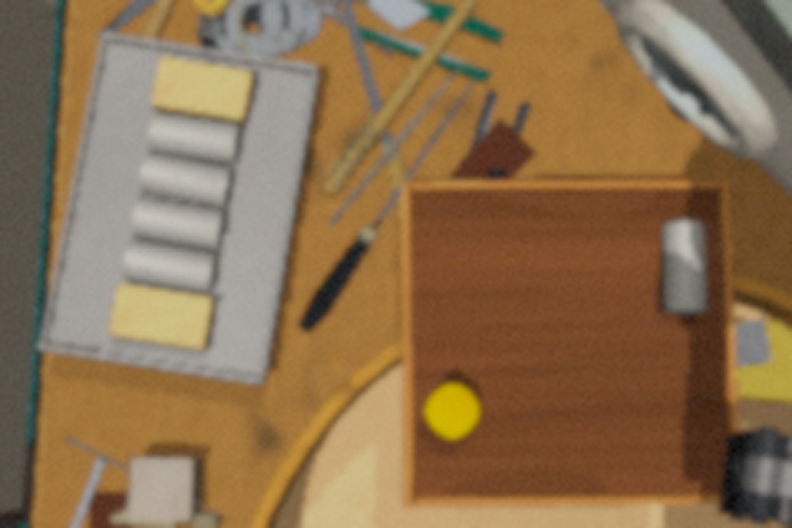

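The top view agrees: blocks at −66.9 and +66.3 mm, bars at −36, −11, 14 and 39.5 mm. The gap at the near block is about 4 mm and all gaps together about 7 mm. The cube stands on the bench and the spare bar and pot are on the board, so I'm handing in.

```bash
python3 - <<'E'
from h import *
print(job.sign_off(), monitor.get_obs()['clock'])
E
```

```text
the job is handed in; nothing more can be done
the job is handed in; nothing more can be done
```

The job is handed in, and all my last checks put it within the limits; the sign-off gives no verdict. It was at about 86 s on the robot's clock when I last read it.

**What I did:** I stood the steel cube on the bench at (0.392, 0.36). Then I set both pine blocks on the pan and laid four bars in one close row between them. The near block was knocked aside partway through, so I regrasped it and set it back against the row. The fifth bar and the pot stayed on the board.

**Last checks:**
- **Pointer:** the blade stands about midway between the rings, so the pan is about 38 mm down. With three bars it read about 30 mm, just short of the band.
- **Row:** bar centres are at about −36, −11, 14 and 39.5 mm along the pan, and the blocks at −67 and +66 mm. Everything is within 4 mm of the centre line and square to the pan within about 3°.
- **Gaps:** about 4 mm at the near block and about 7 mm in all.
- **Disagreements:** the wrist camera read about 2–3 mm nearer the robot than the top camera on the bars, and more on the blocks because it also sees their sides. I used the top camera, which matched the commanded positions. The early estimate from the cube (21 mm down) also differed from the picture (about 18 mm), but both called for four bars.

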